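# Refit the gas hob's control knob and hold it pressed

### The arm

A 6-joint arm with a two-finger parallel gripper is mounted at the origin on the work surface. World frame = base frame: x ahead of the robot, y to its left, z up, the work surface at z = 0. Lengths are in mm, angles in rad, forces in N, time in s.
With the tool pointing down it reaches from about 375 to 825 mm from the base axis. Payload 5.5 kg.
Tool frame: the origin (TCP) lies at the very end of the fingers, on their centre line; the grasp point (between the pads) lies 19 mm behind it (ctrl.tcp_to_grasp is the distance from the TCP to the grasp point, in mm); y points along the fingers, z is the direction in which the jaws open and shut, and the axes are right-handed (so a half turn about y gives the same grasp; the last joint's range is limited). The gripper opens to 85 mm and grips with 20 to 120 N. Pads are 22 mm wide; open, the fingers measure 114 mm over their backs; the gripper's body (76 mm by 85 mm) begins 54 mm behind the grasp point. The pads swing forward as they close: fully open they stand 13 mm farther back than shut.
Start: joints at [1.21, 0.314, -0.047, 1.21, 0, 1.571], TCP at [211.81, 561.366, 231.299] pointing down, gripper open.
Joint ranges: [-2.67, 2.67], [-0.69, 1.73], [-1.03, 1.25], [-2.08, 2.16], [-1.42, 1.45], [-3.14, 3.14]. Speed limits (rad/s): [2.39, 2.39, 3.01, 3.14, 3.14, 3.14].

### API

Orientations are given as a unit quaternion [w, x, y, z].
In Python, from workcell import ctrl, cams, sign_off gives the robot as it stands. The module is installed in compiled form; this text tells all that it offers.
- The arm moves only by the shell command python3 -m creep 'ROWS'. ROWS is JSON, a list of rows, each a list of 5 numbers: the opening, from 0 (shut) to 1 (fully open), then the shift along the tool's x, y, z in mm, then the turn about the tool's y in rad. In form: [[fingers, tx, ty, tz, yaw], ...]. A call has 1 to 12 rows; each row is the pose to reach, as a shift and turn from the pose commanded when the call began, along the tool's axes at that moment; what a row does not reach only later rows make up. A row lasts 1/8 s, in which the tool goes at most 62.5 mm and 10.7 degrees, less where a joint would pass 70% of its speed; a pose out of reach is approached as far as the arm can. A call with a gripper value outside its range is refused whole. The fingers move at their own pace and stop on an object; the grip force is fixed at half the most. Time passes only in rows, so rows that repeat a pose let the fingers close. It gives the time, the measured TCP pose, the force and the opening at its end, in the units of the state.
- ctrl.state(): the state, without advancing time (a new reading comes with each control period).
- cams.grab_frame(name): name is "side" or "top" or "wrist"; returns a dict with "img" (420x560x3 uint8, blue, green, red), "mtx" (3x3 intrinsics, pixels), "dist" ([k1, k2, p1, p2, k3] as OpenCV has them; the pictures are not rectified), "rvec" (rotation vector, rad) and "tvec" (3), from world to camera coordinates, as OpenCV has them. Camera axes: x right, y down, z forward; pixel columns grow to the right and rows downward; lengths in mm; the calibration is good to about 2 mm. A picture is of the moment at which its call begins. There is no depth.
- sign_off(): hands the job in, once; it reports no verdict.
The state is a dict: "t": time; "qpos": joint angles; "qd": joint speeds; "joint_efforts": joint torques, N m; "tcp_pos": TCP position; "tool_rot": TCP orientation; "force": force on the tool from outside, world axes, zero at the start; "torque": the same for the moment, N m; "opening": finger opening in mm.
Only numpy, scipy, OpenCV 4.12 (cv2) and the standard library are available. Lean on these libraries where they do the work, as an engineer would, in place of code of your own. Each camera call takes 0.05 s, during which the arm holds its last target.

### The job

The hob has been wiped down and one of its two control knobs is still off: turn the loose knob so that its D-shaped bore matches the flat of the bare valve stem, push it fully home on the stem, and press knob and stem all the way in against the valve spring, without forcing it. Finish while still holding it pressed in like that, as one does for the igniter to spark; do not let go. Do not press the other knob, and leave the bowl, spoon and mug where they are.

Things in the scene. Friction and masses are not known exactly. Their poses are not given: they have to be found in the camera images.
- knob_center (a point): Loose control knob, black metal, 130 g, upright on the table (z = 0), 37 mm tall: round hub 42 mm across, 15 mm high; above it, from 15 to 37 mm, a wing grip 13 mm thick (y) with flat parallel sides from x = -20 to +13 mm, tapering to a pointer nose at x = +23.5. Point on the axis, 18.5 mm above the underside; z up, x to the nose (white line on top there), y across the wing: the way to pinch it.
- knob_bore (a point): Mouth of the knob's bore: on its axis, at the underside; same axes as knob_center. The bore is 13.4 mm across, D-shaped, 13 mm deep, with its flat wall on the nose (+x) side, 2.2 mm from the axis, and a lead-in chamfer of 1 to 1.5 mm at the mouth. Loose push fit on the stem: about 0.7 mm of room all round, about 7 degrees each way. Turned wrongly it jams, or only presses the stem in.
- stem_tip (a point): Bare valve stem: upright aluminium D-shaft, 12 mm across, flat 1.5 mm from its axis, in a dark bezel ring in the hob's control row. Point: middle of its top end, 91 mm above the table, 19 mm above the bezel; moves with the stem. z up; x out through the flat, always to the hob's rear. Knob home: bore end on this point, knob_center 5.5 mm above it, knob's x along this x, nose to the rear.
- stem (a joint): How far the bare stem is pressed in, in m: 0 out (as found), 0.005 all the way in at a hard stop. Spring return: about 5 N to start, about 11 N all the way in. The stem does not turn. With the knob home and not pressed, the hub's underside is 6 mm above the bezel.
- hob: Table-top gas hob, fixed, steel, 510 mm front to rear, 290 mm wide, top panel 70 mm above the table. Origin on the table, under the middle of the control row, 60 mm behind the front edge; x to the rear, y to the left along the row. The two valves stand at y = +50 and -50 mm in this row. Behind them two burners with black pan supports, up to 45 mm above the panel, beginning 75 mm behind the row.
- fitted_center (a point): The knob already fitted on the other valve, 100 mm from the bare stem, the same make and size as the loose one. Point on its axis, 18.5 mm above its underside, about 97 mm above the table; z up, x to its nose.
- fitted_knob (a joint): How far the fitted knob is pressed in, in m: 0 out, 0.005 all the way in, on the same kind of spring. To be left alone.
- bowl_center (a point): Bystander: white bowl of cereal on the table, 130 mm across, 55 mm tall; this point is at its centre, half-way up.
- spoon_mid (a point): Bystander: steel spoon lying on the table, 190 mm long, along its own x axis, its bowl towards +x; this point is at its middle.
- mug_center (a point): Bystander: white mug on the table, 80 mm across and 92 mm tall, with a handle on its +y side; this point is at its centre, half-way up.
Not all that is in view belongs to the job. Leave any red or yellow look-alike of the part that bears knob_center alone.

How it is judged (in metres and radians):
On the way:
1. the knob is fully home on the bare stem, its bore matching the flat (z of knob_center in the frame of stem_tip below 0.0085 m and horizontal distance between knob_center and stem_tip below 0.0025 m and angle between the x axis of knob_center and the x axis of stem_tip, either way round below 0.35 rad), for 0.1 s.
At the end, for the whole second after the job is handed in: the knob is home on the bare stem (its bore's end within 2 mm of the stem's top, axes within 2.5 mm, level, bore and flat matched within 0.35 rad) and the robot's fingers, still on the knob, hold knob and stem pressed in by more than 3.5 of the 5 mm (z of knob_center in the frame of stem_tip between 0.0025 and 0.0075 m and horizontal distance between knob_center and stem_tip below 0.0025 m and angle between the x axis of knob_center and the x axis of stem_tip, either way round below 0.35 rad and angle between knob_center's own z axis and vertical below 0.12 rad and value of joint stem above 0.0035 m and contact force between the fingers and knob above 2 N and linear speed of knob below 0.02 m/s); the arm keeps its last pose, push and grip.
It fails at once if the knob is forced onto the stem with more than 60 N (contact force between knob and stem above 60 N).
It fails at once if the other, fitted knob is pressed in by more than 2.5 mm (value of joint fitted_knob above 0.0025 m).
It fails at once if the bowl is shifted by more than 30 mm (distance of bowl_center from where it was at the start of the episode above 0.03 m).
It fails at once if the spoon is shifted by more than 30 mm (distance of spoon_mid from where it was at the start of the episode above 0.03 m).
It fails at once if the mug is shifted by more than 30 mm (distance of mug_center from where it was at the start of the episode above 0.03 m).
It also fails if it takes over 42 s, if anything falls off the work surface, if the arm or the gripper's body presses on something with over 40 N, if the wrist force passes 120 N, or if a joint passes its speed limit or range.

## Working session

There is one attempt and no reset: what is moved stays moved. The work goes in short steps, Python scripts to look and compute and a shell command to move; the robot and the scene stay as the last step left them, time stands still between calls to the robot, and variables do not carry over. Pictures are saved under pics/ and viewed, and the job is handed in when it is done.

```bash
mkdir -p pics
cat > h.py <<'E'
import numpy as np, cv2
from workcell import ctrl, cams, sign_off
def grab(n, f=None):
    d=cams.grab_frame(n)
    if f: cv2.imwrite('pics/'+f,d['img'])
    np.savez('%s.npz'%n,**{k:np.array(d[k]) for k in ('img','mtx','dist','rvec','tvec')})
    return d
def load(n): return dict(np.load('%s.npz'%n))
def ray(d,uv):
    p=cv2.undistortPoints(np.array(uv,float).reshape(-1,1,2),np.array(d['mtx']),np.array(d['dist'])).reshape(-1,2)
    R=cv2.Rodrigues(np.array(d['rvec'],float))[0]; t=np.array(d['tvec'],float).reshape(3)
    return -R.T@t, (np.c_[p,np.ones(len(p))])@R
def onz(d,uv,z):
    c,r=ray(d,uv); return c+r*((z-c[2])/r[:,2])[:,None]
def proj(d,P):
    return cv2.projectPoints(np.array(P,float).reshape(-1,1,3),np.array(d['rvec'],float),np.array(d['tvec'],float),np.array(d['mtx']),np.array(d['dist']))[0].reshape(-1,2)
E
python3 - <<'E'
from h import *
s=ctrl.state(); print(s, ctrl.tcp_to_grasp)
for n in('side','top','wrist'):
    d=grab(n,n+'0.png'); print(n,ray(d,[[280,210]]))
E
```

```text
{'t': 0.0, 'qpos': array([ 1.21001867e+00,  3.14216928e-01, -4.80375398e-02,  1.21019441e+00,
       -2.34606715e-05,  1.57080707e+00]), 'qd': array([-2.61694820e-05, -8.97088308e-04,  3.11467100e-04,  5.62866704e-04,
       -1.97464489e-04, -1.60981862e-03]), 'joint_efforts': array([ 6.61123377e-04, -5.39589572e+01,  3.39749980e+01,  1.92350236e-02,
       -1.33882813e-04, -4.51559558e-06]), 'tcp_pos': array([211.61297382, 560.85278252, 230.45821895]), 'tool_rot': array([-0.69505608,  0.69620863, -0.12696386,  0.12677054]), 'force': array([-0.29597531,  0.36368369,  0.07127743]), 'torque': array([-0.03653673,  0.04250464, -0.04690722]), 'opening': 85.27391310404398} 18.700000000000003
side (array([ 294.17854099, -724.32961871,  744.48055984]), array([[ 0.20268259,  0.71256346, -0.67191775]]))
top (array([ 440.57372078,    1.76884634, 1349.07137508]), array([[ 0.06166998, -0.04104588, -0.99774292]]))
wrist (array([141.65697332, 587.25887003, 373.97145878]), array([[ 0.2738231 , -0.10347065, -0.95621469]]))
```

View pics/side0.png

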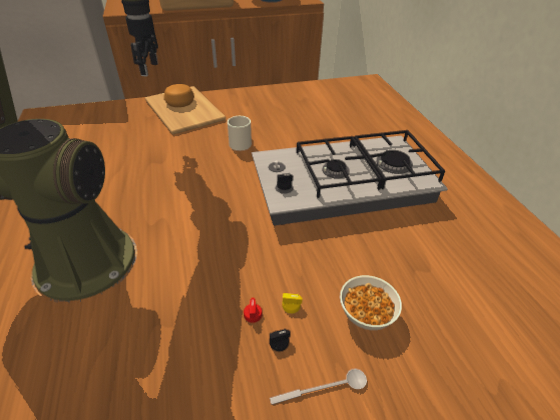

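View pics/top0.png

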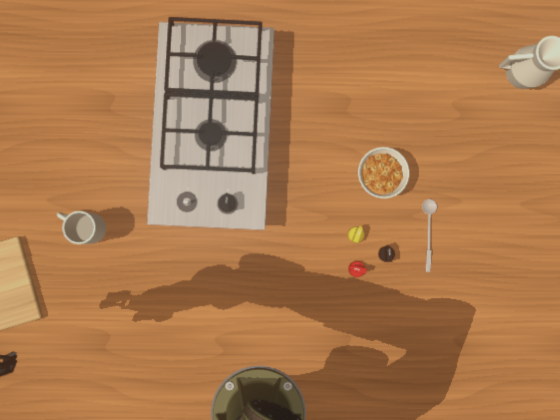

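View pics/wrist0.png

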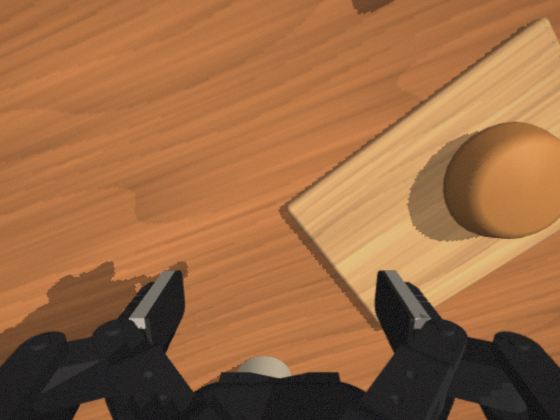

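The loose knob could be one of three objects: black at top (387,254) / side (280,339), red at top (357,269) / side (253,313), or yellow at top (356,234) / side (291,302). The task asks for the black one. The bare stem is at top (187,202) and the fitted knob at top (227,203). I'll check this in a crop and measure.

Run:
```python
from h import *
t=load('top');s=load('side')
def crop(d,x,y,w,h,k): return cv2.resize(d['img'][y:y+h,x:x+w],None,fx=k,fy=k,interpolation=cv2.INTER_CUBIC)
a=crop(t,340,220,70,60,5); b=crop(t,165,180,80,50,5);b=cv2.resize(b,(400,300)); 
c=crop(s,235,285,75,70,5); e=crop(s,255,150,50,50,6)
b=crop(t,165,180,80,60,5)
out=np.zeros((600,800,3),np.uint8)
for im,(x,y) in((a,(0,0)),(b,(400,0)),(cv2.resize(c,(321,300)),(0,300)),(cv2.resize(e,(300,300)),(400,300))): out[y:y+min(300,im.shape[0]),x:x+min(400,im.shape[1])]=im[:300,:400]
cv2.imwrite('pics/crops.png',out)
g=t['img'].max(2)
m=(g<50).astype(np.uint8)
n,l,st,cen=cv2.connectedComponentsWithStats(m)
for i in range(1,n):
    if 60<st[i,4]<600: print(st[i],cen[i])
print('knob',onz(t,[[387,254]],20),'red/yel',onz(t,[[357,269],[356,234]],20),'stem',onz(t,[[187,202]],91),'fit',onz(t,[[227,203]],100))
print('bowl',onz(t,[[384,173]],30),'spoon',onz(t,[[429,207],[429,270]],3),'mug',onz(t,[[80,228]],80))
for nm,P in(('stem',onz(t,[[187,202]],91)),('fit',onz(t,[[227,203]],100)),('kn',onz(t,[[387,254]],20))): print(nm,proj(s,P))
print('front edge',onz(t,[[148,223],[266,229],[273,28]],70))
```

```text
[251 399  50  21 581] [274.06884682 410.19277108]
knob [[ 411.89925908 -328.97230361   20.        ]] red/yel [[ 373.00531754 -251.47023612   20.        ]
 [ 462.70115348 -248.75716189   20.        ]] stem [[535.78850269 175.63540847  91.        ]] fit [[533.54103822  78.18228684 100.        ]]
bowl [[ 619.67789326 -319.1017653    30.        ]] spoon [[ 535.19210661 -444.40501366    3.        ]
 [ 370.51964246 -443.71425605    3.        ]] mug [[470.84730155 437.30724971  80.        ]]
stem [[276.53238265 161.61839938]]
fit [[284.68927905 179.02097256]]
kn [[279.23913375 336.48897398]]
front edge [[484.79846967 273.64251786  70.        ]
 [472.44259815 -16.65720977  70.        ]
 [978.18539976 -30.27807782  70.        ]]
```

View pics/crops.png

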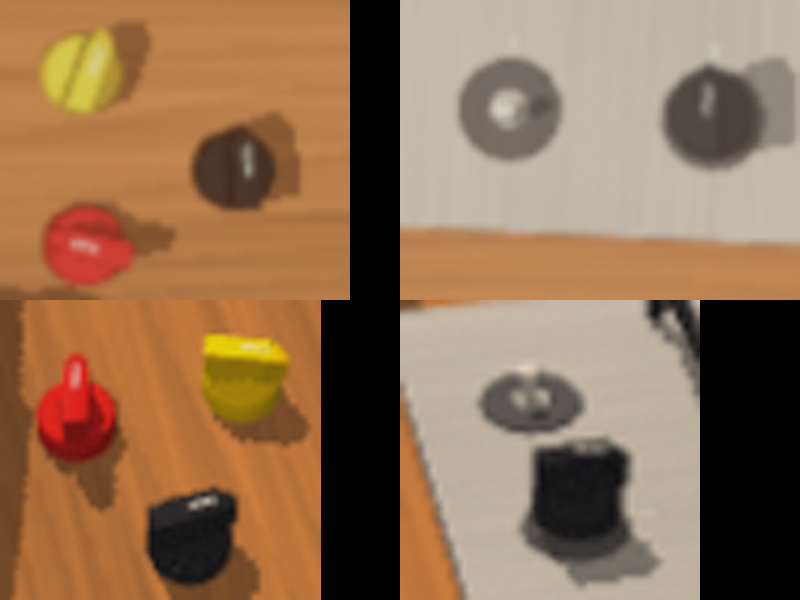

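The crop confirms it: the black knob is at top (387,254) with its white line (the nose) towards +x, and is distinct from the red and yellow ones. Next I'll work out the tool axes and the route.

```bash
cat >> h.py <<'E'
from scipy.spatial.transform import Rotation as Ro
def Rt(s): 
    q=s['tool_rot']; return Ro.from_quat([q[1],q[2],q[3],q[0]]).as_matrix()
def plan(dst,zang=None):
    "shift in tool axes to bring TCP to dst (world mm), yaw about tool y to bring jaw axis to world angle zang (mod pi)"
    s=ctrl.state();R=Rt(s);d=R.T@(np.array(dst,float)-s['tcp_pos'])
    out='shift tool '+str(np.round(d,1))
    if zang is not None:
        z=R[:,2];a=np.arctan2(z[1],z[0]); e=(zang-a+np.pi/2)%np.pi-np.pi/2
        out+=' yaw %.3f'%(e*np.sign(R[2,1]))   # turn about tool y (down): world angle sign flips
    return out
def status():
    s=ctrl.state();R=Rt(s)
    print('t %.2f'%s['t'],'tcp',np.round(s['tcp_pos'],1),'F',np.round(s['force'],1),'T',np.round(s['torque'],2),'open %.1f'%s['opening'],'q',np.round(s['qpos'],2),'zang %.3f'%np.arctan2(R[1,2],R[0,2]),'down',np.round(R[:,1],3))
E
python3 - <<'E'
from h import *
status(); s=ctrl.state(); print(np.round(Rt(s),3)); print(plan([500,0,230],np.pi/2)); print(plan([412,-329,230],np.pi/2))
E
```

```text
t 0.15 tcp [211.7 561.  230.6] F [ 0.3 -0.2  0.5] T [ 0.03 -0.02 -0.  ] open 85.7 q [ 1.21  0.31 -0.05  1.21  0.    1.57] zang 1.210 down [-0.    -0.001 -1.   ]
[[ 0.936 -0.     0.353]
 [-0.353 -0.001  0.936]
 [-0.    -1.    -0.001]]
shift tool [ 467.8    1.2 -423. ] yaw -0.361
shift tool [ 501.6    1.6 -761.9] yaw -0.361
```

```bash
python3 -m creep '[[1,42,0,-38,0],[1,84,0,-76,0],[1,126,0,-114,0],[1,168,0,-152,0],[1,210,0,-190,0],[1,252,0,-228,0],[1,294,0,-266,0],[1,336,0,-304,0],[1,378,0,-342,0],[1,420,0,-380,0],[1,460,0,-418,0]]'; python3 -c "
from h import *
status();print(plan([395,-329,200],np.pi/2))"
```

```text
t: 1.52
tcp_pos: [495.2, 6.0, 231.2]
tool_rot: [0.696, -0.696, 0.127, -0.127]
force: [0.1, 1.1, 0.4]
opening: 85.8
t 1.52 tcp [495.2   6.  231.2] F [0.1 1.1 0.4] T [ 0.05 -0.03 -0.02] open 85.8 q [ 0.01  0.12 -0.29  1.16  0.    0.37] zang 1.210 down [ 0.  0. -1.]
shift tool [  24.7   31.2 -348.8] yaw -0.361
```

```bash
python3 -m creep '[[1,3,4,-50,-0.09],[1,7,9,-100,-0.18],[1,11,13,-150,-0.27],[1,14,18,-200,-0.36],[1,18,22,-250,-0.36],[1,22,27,-300,-0.36],[1,25,31,-349,-0.36],[1,25,31,-349,-0.36]]'; python3 -c "
from h import *
status();grab('wrist','w1.png')"
```

```text
t: 2.52
tcp_pos: [393.5, -329.9, 199.6]
tool_rot: [0.707, -0.707, 0.002, -0.002]
force: [0.5, 1.2, -0.7]
opening: 85.5
t 2.52 tcp [ 393.5 -329.9  199.6] F [ 0.5  1.2 -0.7] T [0.06 0.02 0.03] open 85.5 q [-0.7   0.17 -0.31  1.1  -0.   -0.69] zang 1.565 down [-0.001  0.    -1.   ]
```

View pics/w1.png

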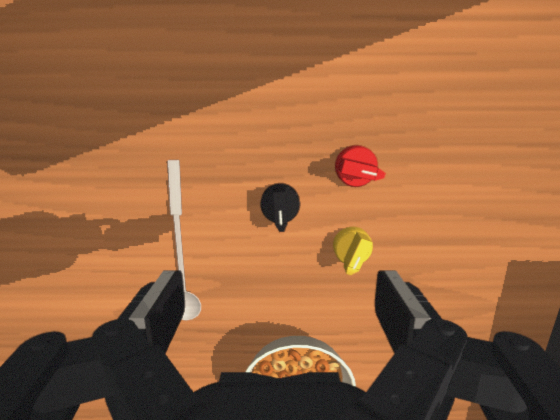

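The wrist view shows the black knob at (281,203) with its nose pointing image-down (+x) to (282,229). Red is at (358,166) and yellow at (353,246). Next I'll measure the knob.

```bash
cat > kn.py <<'E'
from h import *
d=load('wrist'); im=d['img']
x0,y0,x1,y1=250,170,315,240
m=np.zeros(im.shape[:2],np.uint8)
hsv=cv2.cvtColor(im,cv2.COLOR_BGR2HSV)
sub=((hsv[...,2]<70)&((hsv[...,1]<120)|(hsv[...,2]<32)))[y0:y1,x0:x1]
m[y0:y1,x0:x1]=sub*255
c=max(cv2.findContours(m,cv2.RETR_EXTERNAL,cv2.CHAIN_APPROX_NONE)[0],key=cv2.contourArea)
print('bbox',cv2.boundingRect(c),cv2.minEnclosingCircle(c))
w=((hsv[...,2]>130)&(hsv[...,1]<70))[y0:y1,x0:x1]; ys,xs=np.nonzero(w); pts=np.c_[xs+x0,ys+y0].astype(float)
P=onz(d,pts,37)[:,:2]; mean=P.mean(0); u=np.linalg.svd(P-mean)[2][0]; u*=np.sign(u[0])
print('line',len(pts),pts.mean(0),mean,'ang',np.arctan2(u[1],u[0]),'len',np.ptp(P@u))
o=cv2.resize(im[y0:y1,x0:x1],None,fx=8,fy=8,interpolation=cv2.INTER_CUBIC)
cv2.drawContours(o,[((c-[x0,y0])*8+4).astype(np.int32)],-1,(0,255,0),1)
cv2.imwrite('pics/kncrop.png',o)
cc=c.reshape(-1,2).astype(float)
top=cc[cc[:,1]<205]; # hub arc, away from nose
W=onz(d,cc,7.5); print('silh at z7.5: y range',W[:,1].min(),W[:,1].max(),'x range',W[:,0].min(),W[:,0].max())
E
python3 kn.py
```

```text
bbox (261, 184, 38, 47) ((279.5, 206.9130401611328), 23.350845336914062)
line 37 [280.13513514 216.89189189] [ 419.10466021 -330.08876232] ang 0.039998480978341855 len 13.509360641974752
silh at z7.5: y range -350.44464026401033 -310.97732826674263 x range 392.6402436838574 443.80117050287413
```

View pics/kncrop.png

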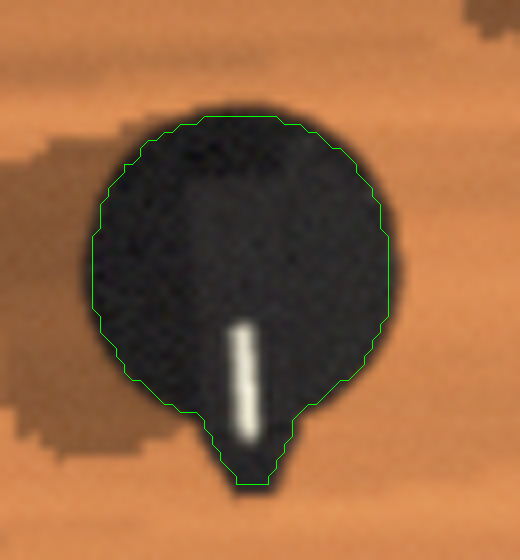

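Run:
```python
from h import *
d=load('wrist')
f=lambda u,v:(250+(u-4)/8+0.0,170+(v-4)/8)
hub=onz(d,[f(243,257)],13)[0]; L,Rr,T=[onz(d,[f(*p)],z)[0] for p,z in(((87,257),13),((398,257),13),((243,106),14))]
nose=onz(d,[f(253,492)],37)[0]; l1,l2=onz(d,[f(240,325),f(249,440)],37)
print(hub,L,Rr,T,nose,l1,l2)
a=nose-(L+Rr)/2;print(np.arctan2(a[1],a[0]),np.hypot(*a[:2])); b=l2-l1;print(np.arctan2(b[1],b[0]))
print('axis from T',T[0]+21,'from nose',nose[0]-23.5)
# top view check
t=load('top');print('top hub',onz(t,[[340+233/5-.4,220+168/5-.4]],14))
status(); print(plan([417,-330.5,60],np.pi/2+0.05))
```

```text
[ 410.20934471 -330.2745029    13.        ] [ 410.0921198  -350.60675915   13.        ] [ 410.32518342 -310.07459782   13.        ] [ 389.93426211 -330.16502545   14.        ] [ 433.85459124 -329.18206933   37.        ] [ 412.14689732 -330.6721705    37.        ] [ 427.00214804 -329.64653667   37.        ]
0.048959072902584506 23.674307514240024
0.06893244970837148
axis from T 410.934262113057 from nose 410.3545912448669
top hub [[ 413.81980135 -328.38405049   14.        ]]
t 2.58 tcp [ 394.  -328.2  199.7] F [0.1 0.3 0.4] T [ 0.02  0.02 -0.03] open 85.6 q [-0.69  0.17 -0.31  1.1   0.   -0.69] zang 1.567 down [-0.001  0.001 -1.   ]
shift tool [ 23.1 139.7  -2.4] yaw -0.054
```

```bash
python3 -m creep '[[0.5,8,50,-1,-0.054],[0.5,16,100,-2,-0.054],[0.5,16,140,-2,-0.054],[0.5,16,140,-2,-0.054],[0.5,16,140,-2,-0.054]]'; python3 -c "
from h import *
status();grab('wrist','w2.png');grab('side','s2.png');status();print(plan([409.5,-330.3,17],np.pi/2+0.055))"
```

```text
t: 3.2
tcp_pos: [411.8, -329.3, 61.7]
tool_rot: [-0.707, 0.707, 0.02, -0.019]
force: [1.0, -0.4, 0.4]
opening: 42.8
t 3.20 tcp [ 411.8 -329.3   61.7] F [ 1.  -0.4  0.4] T [ 0.02 -0.03 -0.04] open 42.8 q [-0.67  0.31 -0.47  0.79  0.   -0.73] zang 1.625 down [ 0.001 -0.001 -1.   ]
t 3.30 tcp [ 412.4 -330.2   62.5] F [-0.2  0.8  0.4] T [-0.03 -0.02  0.04] open 42.7 q [-0.68  0.31 -0.47  0.79  0.   -0.73] zang 1.625 down [ 0.003 -0.002 -1.   ]
shift tool [-3.  45.5  0.2] yaw -0.001
```

View pics/w2.png

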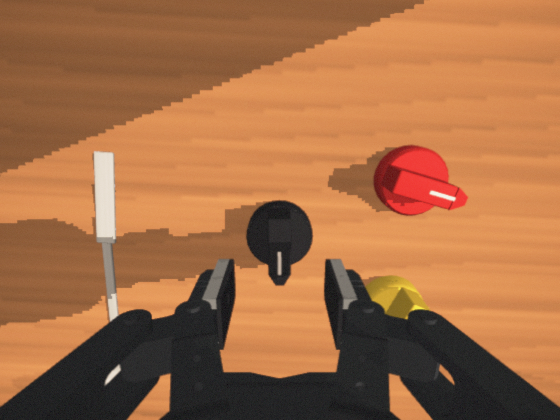

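Run:
```python
from h import *
d=load('wrist')
print('hub',onz(d,[[279.5,235]],12),'back edge',onz(d,[[280,201]],14),'nose',onz(d,[[279.5,284]],37),'line',onz(d,[[279,252],[279.3,274]],37))
print([ctrl.state()['tcp_pos'] for _ in range(2)])
```

```text
hub [[ 412.45730615 -330.0251152    12.        ]] back edge [[ 389.70430952 -330.95089677   14.        ]] nose [[ 432.87418505 -328.89863903   37.        ]] line [[ 412.82581107 -330.26154842   37.        ]
 [ 426.46904542 -329.35906159   37.        ]]
[array([ 412.38245705, -330.21359007,   62.48717468]), array([ 412.38245705, -330.21359007,   62.48717468])]
```

```bash
python3 -m creep '[[0.5,-2,20,0,0],[0.5,-2,38,0,0],[0.5,-2,43,0,0],[0.5,-2,43.5,0,0],[0.5,-2,43.5,0,0]]'; python3 -c "
from h import *
status();grab('side','s3.png')
d=load('side');cv2.imwrite('pics/s3c.png',cv2.resize(d['img'][250:400,200:360],None,fx=4,fy=4,interpolation=cv2.INTER_CUBIC))"
```

```text
t: 3.92
tcp_pos: [409.5, -330.1, 17.8]
tool_rot: [-0.706, 0.707, 0.019, -0.018]
force: [-0.5, 0.3, -0.0]
opening: 42.6
t 3.92 tcp [ 409.5 -330.1   17.8] F [-0.5  0.3 -0. ] T [0.01 0.07 0.  ] open 42.6 q [-0.68  0.36 -0.51  0.69  0.   -0.73] zang 1.624 down [ 0.001 -0.001 -1.   ]
```

View pics/s3c.png

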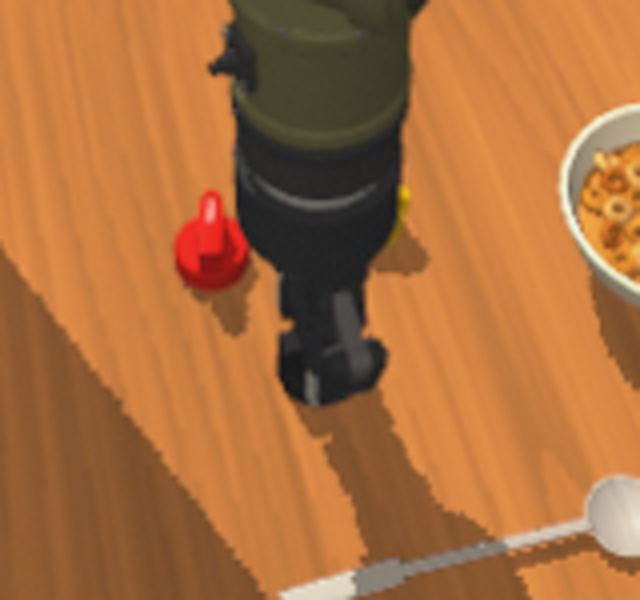

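The gripper is over the knob and clear of the red and yellow ones. Force is zero and the TCP is at z = 17.8. Closing now.

```bash
python3 -m creep '[[0,0,0,0,0],[0,0,0,0,0],[0,0,0,0,0],[0,0,0,0,0],[0,0,0,0,0],[0,0,0,0,0]]'; python3 -c "
from h import *
status();grab('wrist','w3.png')"
```

```text
t: 4.72
tcp_pos: [409.2, -329.8, 17.3]
tool_rot: [-0.707, 0.707, 0.019, -0.019]
force: [-0.8, -0.2, 6.3]
opening: 11.8
t 4.72 tcp [ 409.2 -329.8   17.3] F [-0.8 -0.2  6.3] T [ 0.15  0.07 -0.03] open 11.8 q [-0.68  0.36 -0.51  0.69  0.   -0.73] zang 1.624 down [ 0.001 -0.    -1.   ]
```

View pics/w3.png

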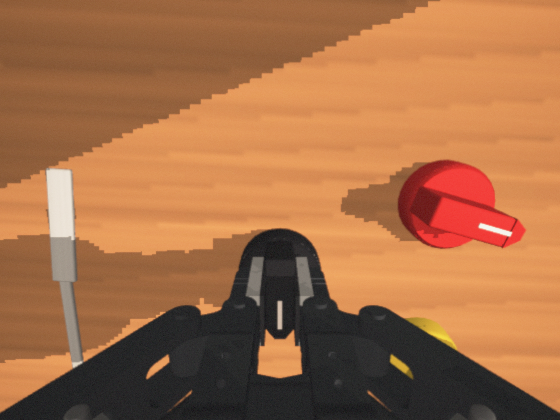

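```bash
python3 -m creep '[[0,0,-10,0,0],[0,0,-50,0,0],[0,0,-100,0,0],[0,0,-150,0,0],[0,0,-180,0,0],[0,0,-180,0,0],[0,0,-180,0,0]]'; python3 -c "
from h import *
status();grab('wrist','w4.png');grab('side','s4.png');status()
d=load('side');cv2.imwrite('pics/s4c.png',cv2.resize(d['img'][140:340,200:360],None,fx=3,fy=3,interpolation=cv2.INTER_CUBIC))
t=load('top');print(plan([440,-100,197]),plan([470,170,197],np.pi/2))"
```

```text
t: 5.65
tcp_pos: [408.1, -329.1, 195.7]
tool_rot: [0.707, -0.706, -0.018, 0.019]
force: [0.5, 0.4, -2.0]
opening: 11.8
t 5.65 tcp [ 408.1 -329.1  195.7] F [ 0.5  0.4 -2. ] T [ 0.05 -0.01 -0.  ] open 11.8 q [-0.68  0.19 -0.29  1.09 -0.   -0.73] zang 1.624 down [-0.001  0.001 -1.   ]
t 5.75 tcp [ 407.8 -328.8  195. ] F [ 0.1 -0.6 -1.2] T [-0.01  0.   -0.01] open 11.7 q [-0.68  0.19 -0.29  1.09 -0.   -0.73] zang 1.624 down [-0.002  0.002 -1.   ]
shift tool [ 44.3  -1.6 226.8] shift tool [ 88.6  -1.1 494.8] yaw 0.053
```

View pics/w4.png

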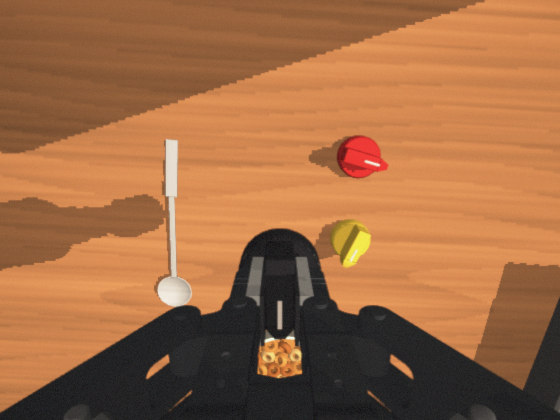

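View pics/s4c.png

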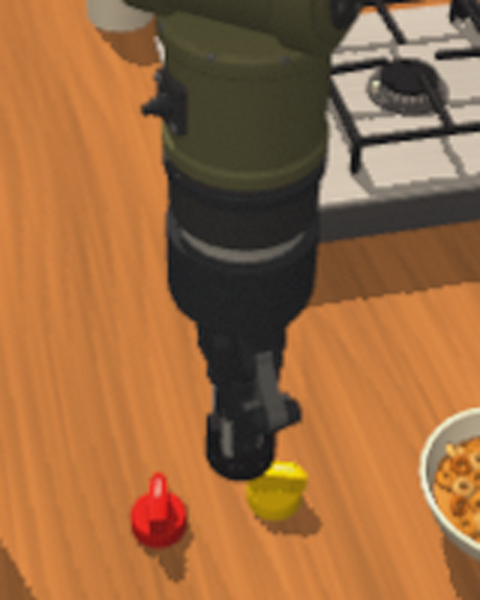

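The knob is held level; opening is 11.8 mm and it looks the same in the wrist view before and after the lift. I'll carry it to a point about 60 mm behind the stem, so the wrist camera sees the stem next to the hub.

```bash
python3 -m creep '[[0,21,0,49,0],[0,43,0,99,0],[0,64,0,148,0.02],[0,86,0,197,0.04],[0,107,0,246,0.06],[0,128,0,296,0.088],[0,150,0,345,0.088],[0,171,0,394,0.088],[0,193,0,444,0.088],[0,214,0,493,0.088],[0,214,0,493,0.088],[0,214,0,493,0.088]]'; python3 -c "
from h import *
status();grab('wrist','w5.png');status()"
```

```text
t: 7.25
tcp_pos: [595.3, 173.8, 195.2]
tool_rot: [-0.707, 0.707, -0.013, 0.011]
force: [-0.1, -0.0, -1.4]
opening: 11.3
t 7.25 tcp [595.3 173.8 195.2] F [-0.1 -0.  -1.4] T [-0.02  0.06  0.02] open 11.3 q [ 0.28  0.37 -0.05  1.15 -0.    0.32] zang 1.537 down [-0.003 -0.001 -1.   ]
t 7.30 tcp [595.3 173.2 195.5] F [ 0.7 -0.  -1.4] T [-0.02 -0.06 -0.01] open 11.6 q [ 0.28  0.37 -0.05  1.15 -0.    0.32] zang 1.536 down [-0.002 -0.001 -1.   ]
```

View pics/w5.png

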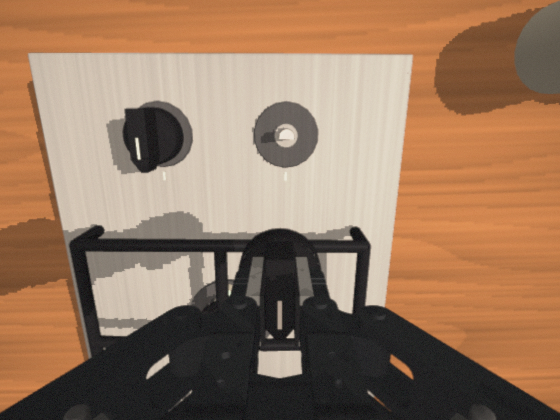

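The bare stem shows at (286,135) in its bezel ring (286,134), the fitted knob at (155,135), and the tick marks at (286,177) and (164,176). I'll fit the ring and the stem top.

```bash
cat > st.py <<'E'
from h import *
d=load('wrist'); im=d['img']
x0,y0,x1,y1=245,95,330,190
o=cv2.resize(im[y0:y1,x0:x1],None,fx=6,fy=6,interpolation=cv2.INTER_CUBIC); cv2.imwrite('pics/stcrop.png',o)
hsv=cv2.cvtColor(im,cv2.COLOR_BGR2HSV)
v=hsv[...,2]
m=np.zeros(v.shape,np.uint8); m[y0:172,x0:x1]=(v[y0:172,x0:x1]<150)*255
c=max(cv2.findContours(m,cv2.RETR_EXTERNAL,cv2.CHAIN_APPROX_NONE)[0],key=cv2.contourArea)
e=cv2.fitEllipse(c); print('ring',e); B=onz(d,[e[0]],72)[0]
print('bezel',B,'edge pts diam', np.ptp(onz(d,c.reshape(-1,2).astype(float),72)[:,0]),np.ptp(onz(d,c.reshape(-1,2).astype(float),72)[:,1]))
m=np.zeros(v.shape,np.uint8); m[115:155,265:308]=(v[115:155,265:308]>170)*255
c=max(cv2.findContours(m,cv2.RETR_EXTERNAL,cv2.CHAIN_APPROX_NONE)[0],key=cv2.contourArea)
M=cv2.moments(c);cs=(M['m10']/M['m00'],M['m01']/M['m00']);print('stem top blob',cs,cv2.boundingRect(c),onz(d,[cs],91)[0])
W=onz(d,c.reshape(-1,2).astype(float),91);print(W[:,:2].min(0),W[:,:2].max(0))
E
python3 st.py
```

```text
ring ((285.0255432128906, 134.0857391357422), (64.24923706054688, 64.8637466430664), 21.83078956604004)
bezel [538.75721276 179.2288713   72.        ] edge pts diam 51.14152909575728 51.3575228523508
stem top blob (287.3698092031425, 135.4702581369248) (277, 124, 20, 23) [538.52991037 180.68912584  91.        ]
[530.24026085 172.87682269] [546.22368167 187.10951678]
```

View pics/stcrop.png

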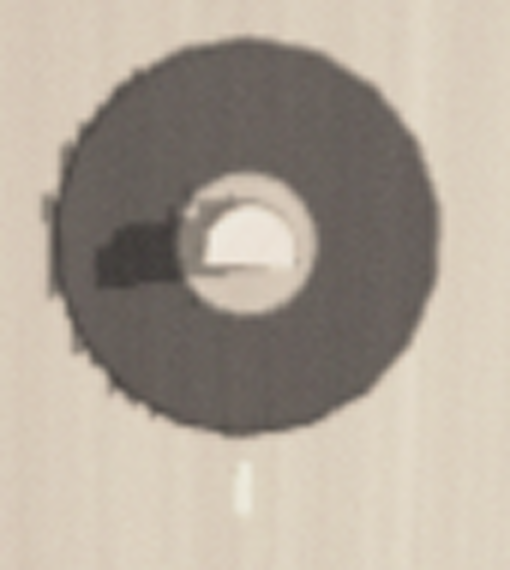

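Run:
```python
from h import *
d=load('wrist')
f=lambda u,v:(245+(u-2.5)/6,95+(v-2.5)/6)
L,R,T,F=[onz(d,[f(*p)],91)[0] for p in((203,250),(297,250),(250,202),(250,268))]
print('D',L,R,T,F,'axis x from T',T[0]+6,'from F',F[0]-1.5)
b=[onz(d,[f(*p)],72)[0] for p in((62,237),(440,237),(251,38),(251,436))]
print('bez',b, (b[0]+b[1])[1]/2,(b[2]+b[3])[0]/2)
ti=onz(d,[f(243,462),f(243,517)],70);print('tick',ti)
# second tick near fitted
print('tick2',onz(d,[[164,172.5],[164.5,180.5]],70))
print('flat ends',onz(d,[f(205,267),f(294,269)],91))
print('front edge',onz(d,[[35,54],[408,55]],70))
# hub in hand: compare pixel
w=load('wrist'); im=w['img']; cv2.imwrite('pics/hand.png',cv2.resize(im[215:345,225:335],None,fx=4.5,fy=4.5,interpolation=cv2.INTER_CUBIC))
s=ctrl.state();print(s['tcp_pos']); print('tcp px',proj(w,s['tcp_pos']))
z=s['tcp_pos'][2]
```

```text
D [538.86380027 174.07429844  91.        ] [539.2623105  185.62175602  91.        ] [533.33418457 180.0119601   91.        ] [541.23212388 179.78630208  91.        ] axis x from T 539.334184569726 from F 539.732123883788
bez [array([537.92733103, 155.37402842,  72.        ]), array([539.65012611, 205.27966508,  72.        ]), array([513.84797633, 181.04034443,  72.        ]), array([565.20113678, 179.58072188,  72.        ])] 180.3268467515137 539.5245565574389
tick [[569.08915558 178.40650571  70.        ]
 [576.78112333 178.17907173  70.        ]]
tick2 [[566.38096817  78.24696356  70.        ]
 [573.09964967  77.73781491  70.        ]]
flat ends [[540.91995135 174.24789384  91.        ]
 [541.53967303 185.20271195  91.        ]]
front edge [[473.38586187  -6.71950928  70.        ]
 [484.24749608 272.90369995  70.        ]]
[595.28265444 173.20887954 195.53532708]
tcp px [[279.73705653 271.76646419]]
```

View pics/hand.png

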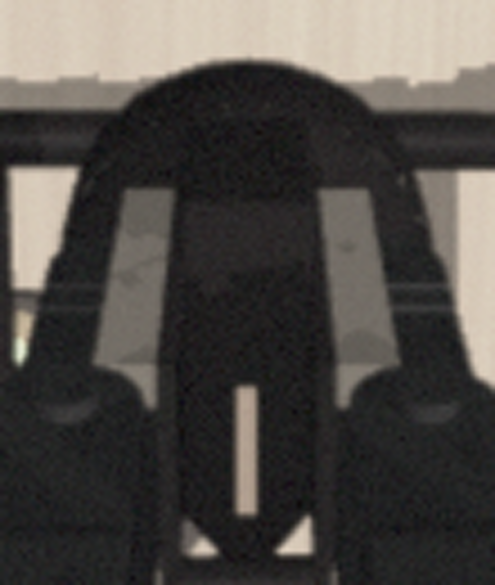

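Run:
```python
from h import *
w=load('wrist'); s=ctrl.state(); p=np.array([595.3,173.5,195.4]); R=Rt(s)
g=lambda u,v:(225+(u-2.25)/4.5,215+(v-2.25)/4.5)
for dz in(-16,-17.3,-18.5):
    e=onz(w,[g(250,61)],p[2]+dz)[0]; print('hub rear rel tool',dz,(R.T@(e-p))[[0,2]],'axis',(R.T@(e-p))[0]+21)
    l=onz(w,[g(246,387),g(246,514)],p[2]+dz+37); r=(l-p)@R; print('line',r[:,0],r[:,2])
# hub width: left/right sides around crop y ~ 150
```

```text
hub rear rel tool -16 [-16.57915238  -0.13726669] axis 4.420847619896552
line [ 2.65420975 16.80594074] [-0.53769656 -0.53299986]
hub rear rel tool -17.3 [-16.10318632  -0.13518331] axis 4.896813676499491
line [ 3.47835868 17.78040624] [-0.53923663 -0.53449005]
hub rear rel tool -18.5 [-15.66383304  -0.13326019] axis 5.336166959517541
line [ 4.23911155 18.67991286] [-0.54065823 -0.5358656 ]
```

The rear-edge and white-line estimates of the knob axis in hand disagree by about 3 mm. I'll cross-check with the side view from before the grasp, which sees x laterally.

Run:
```python
from h import *
im=cv2.imread('pics/side0.png'); cv2.imwrite('pics/s0k.png',cv2.resize(im[320:360,258:303],None,fx=14,fy=14,interpolation=cv2.INTER_CUBIC))
im=cv2.imread('pics/top0.png'); cv2.imwrite('pics/t0k.png',cv2.resize(im[235:272,367:409],None,fx=14,fy=14,interpolation=cv2.INTER_CUBIC))
```

```text
(no output)
```

View pics/s0k.png

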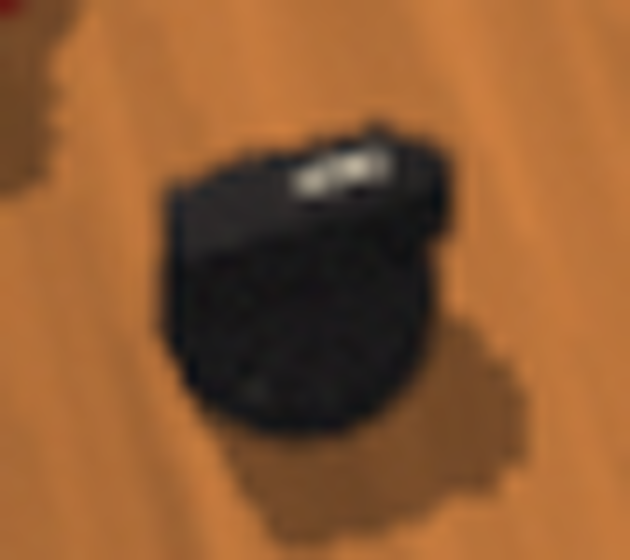

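View pics/t0k.png

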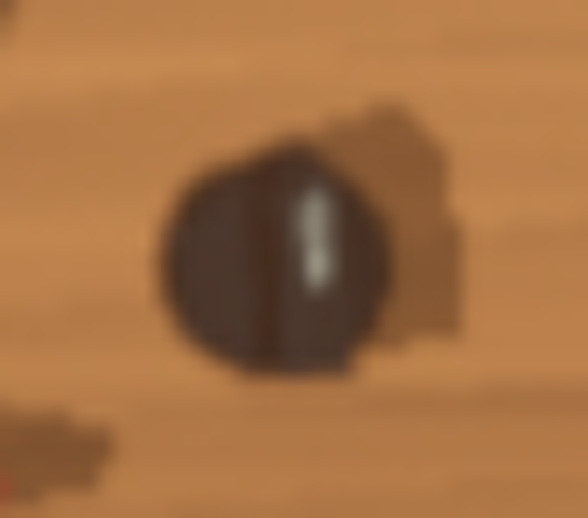

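Run:
```python
from h import *
s=load('side');t=load('top')
s0=cv2.imread('pics/side0.png')
# rays: side edges at plane y of axis (hub sides lie at y=axis) -> use z planes
f=lambda u,v:(258+(u+.5)/14-.5,320+(v+.5)/14-.5)
g=lambda u,v:(367+(u+.5)/14-.5,235+(v+.5)/14-.5)
# side: lateral direction of rays -> intersect with z=8 plane
for nm,p,z in(('hubL',(163,300),10),('hubR',(436,300),10),('nose',(455,190),34),('wingL',(168,200),36),('front bottom',(300,438),0)): print('side',nm,onz(s,[f(*p)],z)[0])
for nm,p,z in(('hubL',(160,265),8),('hubfront(-x)',(262,378),8),('hub rear',(262,160),8),('nose',(297,138),37),('wing back',(330,377),37),('l1',(315,185),37),('l2',(318,292),37)): print('top',nm,onz(t,[g(*p)],z)[0])
```

```text
side hubL [ 390.83918912 -328.21100157   10.        ]
side hubR [ 429.84723313 -337.90546937   10.        ]
side nose [ 432.78209683 -334.67734659   34.        ]
side wingL [ 391.790551   -327.32044769   36.        ]
side front bottom [ 406.44762486 -348.76085379    0.        ]
top hubL [ 412.87871054 -308.34739733    8.        ]
top hubfront(-x) [ 392.10315389 -327.37600191    8.        ]
top hub rear [ 432.43586221 -327.39528791    8.        ]
top nose [ 436.64273337 -326.6801444    37.        ]
top wing back [ 393.40364338 -332.68020949   37.        ]
top l1 [ 428.14699228 -329.96416737   37.        ]
top l2 [ 408.77177751 -330.49681203   37.        ]
```

```bash
python3 -c "
from h import *
status();print(plan([536.5,180.3,116],np.pi/2-0.038))"
```

```text
t 7.30 tcp [595.3 173.2 195.5] F [ 0.7 -0.  -1.4] T [-0.02 -0.06 -0.01] open 11.6 q [ 0.28  0.37 -0.05  1.15 -0.    0.32] zang 1.536 down [-0.002 -0.001 -1.   ]
shift tool [-58.8  79.7   5.1] yaw 0.003
```

```bash
python3 -m creep '[[0,-30,5,2,0],[0,-59,20,5,0],[0,-59,55,5,0],[0,-59,78,5,0],[0,-59,79,5,0],[0,-59,79,5,0]]'; python3 -c "
from h import *
status();grab('wrist','w6.png');grab('side','s6.png');status()
d=load('side');cv2.imwrite('pics/s6c.png',cv2.resize(d['img'][120:210,230:320],None,fx=6.5,fy=6.5,interpolation=cv2.INTER_CUBIC))
d=load('wrist');cv2.imwrite('pics/w6c.png',cv2.resize(d['img'][180:345,200:360],None,fx=3.6,fy=3.6,interpolation=cv2.INTER_CUBIC))"
```

```text
t: 8.05
tcp_pos: [537.9, 180.5, 118.6]
tool_rot: [0.707, -0.707, 0.013, -0.013]
force: [0.1, -0.3, -1.2]
opening: 11.5
t 8.05 tcp [537.9 180.5 118.6] F [ 0.1 -0.3 -1.2] T [0.02 0.04 0.01] open 11.5 q [ 0.32  0.32 -0.3   0.95 -0.    0.36] zang 1.535 down [ 0.001  0.    -1.   ]
t 8.15 tcp [538.4 181.  119.1] F [ 0.2  0.6 -1.8] T [ 0.01 -0.01 -0.  ] open 11.7 q [ 0.32  0.32 -0.3   0.95 -0.    0.36] zang 1.535 down [ 0.002  0.001 -1.   ]
```

View pics/w6c.png

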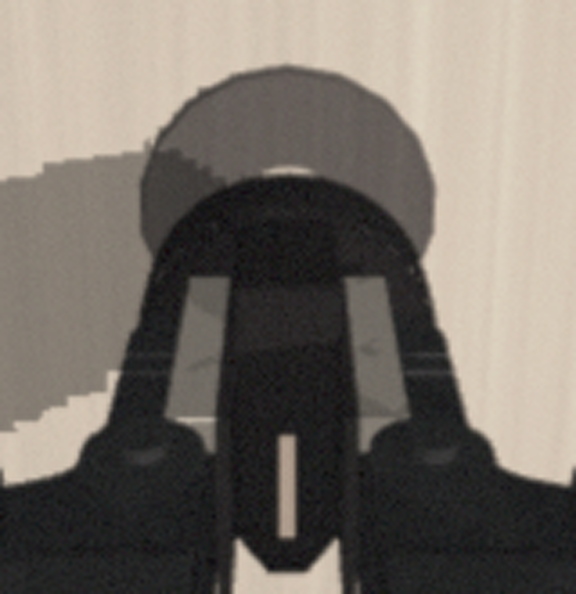

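View pics/s6c.png

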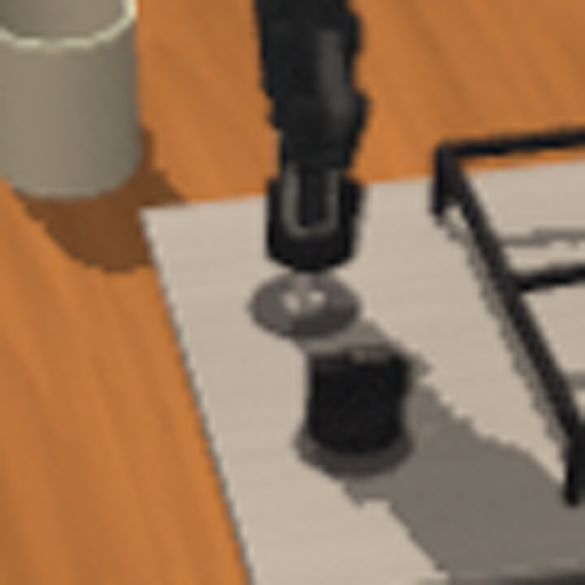

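Run:
```python
from h import *
w=load('wrist');s=load('side')
g=lambda u,v:(200+(u+.5)/3.6-.5,180+(v+.5)/3.6-.5)
f=lambda u,v:(230+(u+.5)/6.5-.5,120+(v+.5)/6.5-.5)
p=ctrl.state()['tcp_pos']; p=np.array([538.1,180.7,118.8])
rr=onz(w,[g(288,65)],72)[0];rl=onz(w,[g(139,195),g(435,195)],72);hb=onz(w,[g(288,176)],p[2]-17.3)[0]
l=onz(w,[g(286,436),g(286,538)],p[2]+19.7)
print('wrist ring rear',rr,'-> ctr x',rr[0]+25.5,'ctr y',rl[:,1].mean(),rl[:,1]); print('hub rear bottom',hb,'-> axis x',hb[0]+21); print('line',l)
# side
a=proj(s,[[539.5,180,72],[539.5,180,91],[539.5,180,p[2]-17.3],[539.5,180,p[2]-2.3]]);print('side proj of stem axis',(a-[230,120]+.5)*6.5-.5)
print('side ring', onz(s,[f(304.5,306)],72),'hub L R',onz(s,[f(266,225),f(356,225)],p[2]-9), 'hub front bottom',onz(s,[f(311,271)],p[2]-17.3))
b=[]
d=s
```

```text
wrist ring rear [513.4120604  180.78385296  72.        ] -> ctr x 538.9120604044425 ctr y 179.77325239341098 [154.33370304 205.21280174]
hub rear bottom [522.14439852 180.45660197 101.5       ] -> axis x 543.1443985151245
line [[541.5773907  179.49975175 138.5       ]
 [555.98611269 178.97074513 138.5       ]]
side proj of stem axis [[310.1217241  300.96723017]
 [310.7191148  266.75394488]
 [311.05506033 247.51554436]
 [311.54235064 219.61222167]]
side ring [[536.00881004 176.80233049  72.        ]] hub L R [[521.08092842 190.25873821 109.8       ]
 [560.51121024 180.79599914 109.8       ]] hub front bottom [[534.85259041 162.2642105  101.5       ]]
```

The knob sits about 2.3 mm too far to the rear by the side view (hub middle at 311 against the stem axis at 306 in the crop; the wrist view agrees in sign). Sideways it is aligned within 0.5 mm. I'll correct that, then lower to first-contact height in small steps.

```bash
python3 -m creep '[[0,-2.3,0,0,0],[0,-2.3,4,0,0],[0,-2.3,7,0,0],[0,-2.3,7,0,0]]'; python3 -c "
from h import *
status();grab('wrist','w7.png');grab('side','s7.png');status()
d=load('side');cv2.imwrite('pics/s7c.png',cv2.resize(d['img'][140:190,250:300],None,fx=11,fy=11,interpolation=cv2.INTER_CUBIC))
d=load('wrist');cv2.imwrite('pics/w7c.png',cv2.resize(d['img'][180:345,200:360],None,fx=3.6,fy=3.6,interpolation=cv2.INTER_CUBIC))"
```

```text
t: 8.65
tcp_pos: [534.9, 181.2, 110.4]
tool_rot: [-0.707, 0.707, -0.013, 0.012]
force: [-0.3, 0.8, -0.9]
opening: 11.9
t 8.65 tcp [534.9 181.2 110.4] F [-0.3  0.8 -0.9] T [0.03 0.01 0.03] open 11.9 q [ 0.33  0.33 -0.32  0.93  0.    0.36] zang 1.536 down [-0.001 -0.    -1.   ]
t 8.75 tcp [535.1 181.2 110.7] F [ 0.  -0.2 -1.9] T [ 0.   -0.02  0.05] open 11.5 q [ 0.33  0.33 -0.32  0.93 -0.    0.36] zang 1.536 down [-0. -0. -1.]
```

View pics/w7c.png

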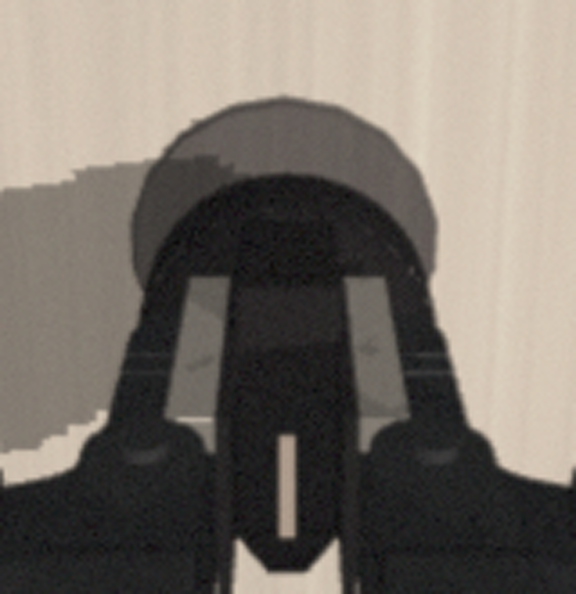

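View pics/s7c.png

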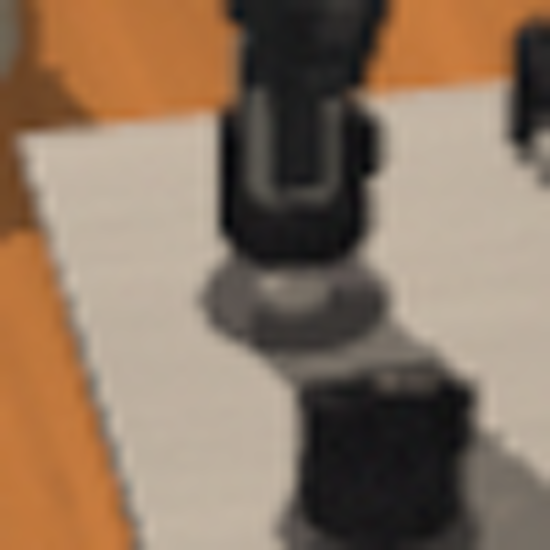

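Side view: hub middle at 295 and ring middle at 295.5, so x is aligned. Wrist view: hub middle at 288 and ring middle at 285, so I'll move y by -0.5 mm. Lowering gently onto the stem.

```bash
python3 -m creep '[[0,0.2,0,-0.5,0],[0,0.2,2,-0.5,0],[0,0.2,3.5,-0.5,0],[0,0.2,3.5,-0.5,0]]'; python3 -c "
from h import *
status()"; python3 -m creep '[[0,0,1.5,0,0],[0,0,3,0,0],[0,0,3,0,0]]'; python3 -c "
from h import *
status()"
```

```text
t: 9.25
tcp_pos: [535.2, 180.6, 107.1]
tool_rot: [-0.707, 0.707, -0.012, 0.012]
force: [-0.2, -0.3, -1.7]
opening: 11.4
t 9.25 tcp [535.2 180.6 107.1] F [-0.2 -0.3 -1.7] T [-0.04  0.01  0.01] open 11.4 q [ 0.33  0.33 -0.32  0.92  0.    0.36] zang 1.536 down [-0. -0. -1.]
t: 9.62
tcp_pos: [535.2, 180.7, 104.1]
tool_rot: [-0.707, 0.707, -0.012, 0.012]
force: [-1.1, -0.4, -1.1]
opening: 11.6
t 9.62 tcp [535.2 180.7 104.1] F [-1.1 -0.4 -1.1] T [ 0.01 -0.01 -0.02] open 11.6 q [ 0.33  0.33 -0.33  0.91  0.    0.36] zang 1.536 down [-0. -0. -1.]
```

There is no contact force with the knob's underside below the stem top (about 87 mm against 91), so the bore has found the stem. Continuing down.

```bash
python3 -m creep '[[0,0,1.5,0,0],[0,0,3,0,0],[0,0,3,0,0]]'; python3 -m creep '[[0,0,1.5,0,0],[0,0,3,0,0],[0,0,3,0,0]]'; python3 -c "
from h import *
status()"
```

```text
t: 10.0
tcp_pos: [535.2, 180.7, 101.1]
tool_rot: [-0.707, 0.707, -0.012, 0.012]
force: [0.2, -0.1, -1.4]
opening: 11.7
t: 10.38
tcp_pos: [535.3, 180.7, 98.1]
tool_rot: [-0.707, 0.707, -0.012, 0.012]
force: [0.5, -0.4, -0.6]
opening: 11.7
t 10.38 tcp [535.3 180.7  98.1] F [ 0.5 -0.4 -0.6] T [-0.02 -0.02 -0.02] open 11.7 q [ 0.33  0.34 -0.33  0.9   0.    0.36] zang 1.536 down [-0. -0. -1.]
```

```bash
python3 -m creep '[[0,0,1,0,0],[0,0,2,0,0],[0,0,2,0,0]]'; python3 -m creep '[[0,0,1,0,0],[0,0,1.5,0,0],[0,0,1.5,0,0]]';  python3 -c "
from h import *
status()"
```

```text
t: 10.75
tcp_pos: [535.3, 180.7, 96.2]
tool_rot: [-0.707, 0.707, -0.012, 0.012]
force: [0.3, 0.2, -2.0]
opening: 11.7
t: 11.12
tcp_pos: [535.5, 180.8, 95.2]
tool_rot: [0.707, -0.707, 0.012, -0.012]
force: [-0.9, -0.8, 3.0]
opening: 11.6
t 11.12 tcp [535.5 180.8  95.2] F [-0.9 -0.8  3. ] T [-0.13  0.28 -0.  ] open 11.6 q [ 0.33  0.34 -0.34  0.9  -0.    0.36] zang 1.536 down [ 0.  0. -1.]
```

Contact came at TCP z ≈ 95.3, exactly where the bore end should meet the stem top (91 + 17.3 - 13). Now pressing against the spring.

```bash
python3 -m creep '[[0,0,0.7,0,0],[0,0,1.5,0,0],[0,0,1.5,0,0]]'; python3 -m creep '[[0,0,0.7,0,0],[0,0,1.5,0,0],[0,0,1.5,0,0]]';  python3 -c "
from h import *
status()"
```

```text
t: 11.5
tcp_pos: [535.5, 180.8, 93.5]
tool_rot: [0.707, -0.707, 0.012, -0.012]
force: [-2.1, -0.8, 5.3]
opening: 11.8
t: 11.88
tcp_pos: [535.5, 180.8, 92.1]
tool_rot: [0.707, -0.707, 0.012, -0.012]
force: [-2.2, -0.9, 8.0]
opening: 12.1
t 11.88 tcp [535.5 180.8  92.1] F [-2.2 -0.9  8. ] T [-0.13  0.5   0.06] open 12.1 q [ 0.33  0.34 -0.34  0.89  0.    0.36] zang 1.536 down [ 0.  0. -1.]
```

```bash
python3 -m creep '[[0,-0.3,0.6,-0.1,0],[0,-0.3,1.2,-0.1,0],[0,-0.3,1.2,-0.1,0]]'; python3 -c "
from h import *
status()"; python3 -m creep '[[0,0,0.5,0,0],[0,0,0.8,0,0],[0,0,0.8,0,0]]';  python3 -c "
from h import *
status()"
```

```text
t: 12.25
tcp_pos: [535.5, 180.8, 91.2]
tool_rot: [0.707, -0.707, 0.012, -0.013]
force: [-1.8, 0.2, 7.7]
opening: 11.7
t 12.25 tcp [535.5 180.8  91.2] F [-1.8  0.2  7.7] T [-0.18  0.44  0.02] open 11.7 q [ 0.33  0.34 -0.34  0.89 -0.    0.36] zang 1.536 down [ 0.001  0.    -1.   ]
t: 12.62
tcp_pos: [535.5, 180.8, 90.5]
tool_rot: [0.707, -0.707, 0.012, -0.013]
force: [-1.6, -0.9, 8.5]
opening: 11.9
t 12.62 tcp [535.5 180.8  90.5] F [-1.6 -0.9  8.5] T [-0.16  0.55  0.03] open 11.9 q [ 0.33  0.34 -0.34  0.88 -0.    0.36] zang 1.536 down [ 0.001  0.    -1.   ]
```

```bash
python3 -m creep '[[0,0,0.5,0,0],[0,0,0.8,0,0],[0,0,0.8,0,0]]'; python3 -m creep '[[0,0,0.3,0,0],[0,0,0.6,0,0],[0,0,0.6,0,0],[0,0,0.6,0,0]]'; python3 -c "
from h import *
status()"
```

```text
t: 13.0
tcp_pos: [535.6, 180.8, 90.2]
tool_rot: [0.707, -0.707, 0.012, -0.013]
force: [-3.3, -1.2, 12.0]
opening: 11.7
t: 13.5
tcp_pos: [535.6, 180.8, 90.1]
tool_rot: [0.707, -0.707, 0.012, -0.013]
force: [-5.3, -1.4, 16.5]
opening: 11.6
t 13.50 tcp [535.6 180.8  90.1] F [-5.3 -1.4 16.5] T [-0.36  1.1  -0.04] open 11.6 q [ 0.33  0.34 -0.34  0.88 -0.    0.36] zang 1.536 down [ 0.002  0.    -1.   ]
```

TCP z now holds at 90.1 (5.2 mm below contact) while the force rises to 16.5 N, so the stem is at its hard stop. One visual check before handing in.

```bash
python3 -c "
from h import *
grab('wrist','w8.png');grab('side','s8.png');status()
a=cv2.resize(load('side')['img'][140:190,250:300],(400,400),interpolation=cv2.INTER_CUBIC)
b=cv2.resize(load('wrist')['img'][180:345,200:360],(400,400),interpolation=cv2.INTER_CUBIC)
cv2.imwrite('pics/c8.png',np.hstack([a,b]))"
```

```text
t 13.60 tcp [535.6 180.8  90.1] F [-4.4 -1.7 15.8] T [-0.35  1.09 -0.06] open 11.8 q [ 0.33  0.34 -0.34  0.88 -0.    0.36] zang 1.536 down [ 0.002  0.001 -1.   ]
```

View pics/c8.png

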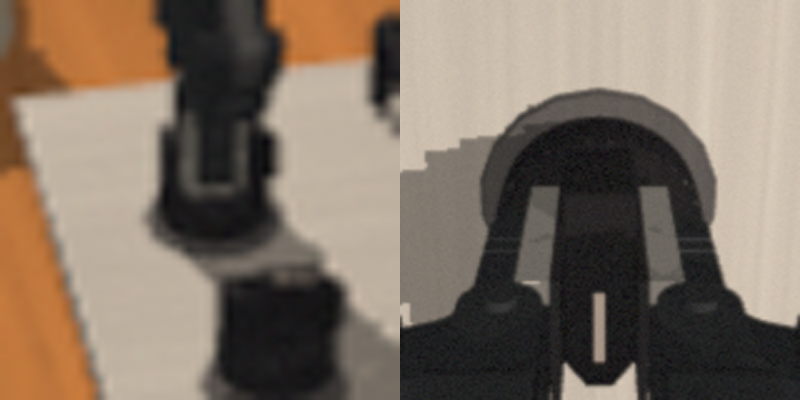

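The hub sits right down on the bezel and concentric with it (hub at crop (600,120) inside the ring at (600,90)). The nose points to the rear, and the knob hasn't moved in the fingers. Handing in.

```bash
python3 -c "
from h import *
sign_off(); status()"
```

```text
the job is handed in; nothing more can be done
the job is handed in; nothing more can be done
```

I fitted the black knob on the bare stem and handed the job in at about 13.6 s, with the gripper still holding it pressed in. `sign_off()` gives no verdict, so I can't confirm that it passed.

- **Fit:** I pinched the knob by its wing and turned it to the hob's rear direction. It slid down the stem with no measurable force. Contact came at TCP z ≈ 95.3, exactly where the end of the bore should meet the stem top.
- **Press:** I pressed about 5.2 mm further in small steps until the TCP stopped at z ≈ 90.1. The force there rose to about 16 N, well under the 60 N limit, so the stem is at its hard stop.
- **Last checks:** the side and wrist pictures show the hub down on the bezel, concentric with it and with its nose to the rear. The fingers were still closed on the wing, with an opening of 11.8 mm.
- **Other objects:** the arm never went near the fitted knob, bowl, spoon or mug. I did not re-measure their positions at the end.
- **Disagreements:** the cameras differed by 2–4 mm on the knob's front-to-rear position. I settled it by comparing the hub with the bezel ring in the side view. A side force of about 5 N remained at the end, so the knob is resting against one side of the stem within its play.
- **Status error:** the status call after hand-in was refused, so I have no readings from the final second.

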